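Shut the open push-fit port of the air block with the plug that fits

ROBOT

A 6-joint arm with a two-finger parallel gripper is mounted at the origin on a cart in front of the work surface, level with it; the furniture and walls round the work are solid. World frame = base frame: x ahead of the robot, y to its left, z up, the work surface at z = 0. Lengths are in m, angles in rad, forces in N, time in s.
With the tool pointing down it reaches from about 0.3 to 0.875 m from the base axis. Payload 6.4 kg.
Tool frame: the origin (TCP) lies on the centre line of the jaws, within the pads' length; the fingertips stand 22 mm ahead of it and the grasp point (between the pads) lies 3 mm ahead of it; z points along the fingers, y is the line along which they close (so a half turn about z gives the same grasp; the last joint's range is limited). The gripper opens to 88 mm and grips with 3 to 60 N. Pads are 18 mm wide; open, the fingers measure 123 mm over their backs; the gripper's body (75 mm by 187 mm) begins 45 mm behind the grasp point.
Start: joints at [1.123, 0.181, 1.607, -0, 1.354, -0.206], TCP at [0.138, 0.558, 0.261] pointing down, gripper open.
Joint ranges: [-2.99, 2.99], [-0.89, 2.07], [0.3, 2.58], [-1.14, 4.28], [0, 2.63], [-3.12, 3.12]. Speed limits (rad/s): [2.57, 2.57, 3.01, 3.14, 3.14, 3.14].

INTERFACE

Orientations are given as a rotation vector (axis times angle).
In Python, from workcell import bot gives the robot as it stands. Calls block until the motion is done:
- bot.reach(position, orientation): joint-space move of the TCP to a pose.
- bot.movel(position, frame=None, rate=0.15): straight line of the TCP; frame=None keeps the orientation; rate is the mean speed in m/s.
- bot.goto_joints(angles): joint-space move.
- bot.gripper_to(opening, effort=None): opening from 0.0 (shut) to 1.0 (fully open); effort is the grip in N (None keeps the last); returns when the fingers have stopped.
- bot.sleep(seconds).
- bot.ik(position, orientation): joint angles nearest the present ones, or None.
- bot.get_image(name): name is "side" or "top"; returns the picture (480x640x3 uint8, blue, green, red); there is no depth.
- bot.get_calibration(name): a dict with "fov_y" (degrees; the focal length in pixels is half the picture's height over the tangent of half this angle, whatever the lens; pixels are square), "cx", "cy" (the principal point, pixels), "D" ([k1, k2, p1, p2, k3] as OpenCV has them; the pictures are not rectified), "world_from_camera" (4x4, takes a point from camera to world coordinates). Camera axes: x right, y down, z forward; pixel columns grow to the right and rows downward; lengths in m; the calibration is good to about 2 mm. A picture is of the moment at which its call begins. get_calibration takes no time and is no camera call.
A pose or a line that the arm cannot do raises bot.IKError and nothing moves.
- bot.hand_in(): hands the job in; it is judged then, once.
Trained networks look in the newest picture that a camera, given by its name, has taken for a name from the list of things; names that differ only in an ending like _2 or _b are one class to them, and where a whole thing is asked for, a point or a joint stands for the part that bears it (a point fixed in the world has none). Each returns a list of dicts, best first, with "conf" (0 to 1); they miss things now and then, are a little off and sometimes report something else, mostly with a low value. They report only what shows in the picture. A call takes as long as a camera call.
- bot.recognise(query, camera): "rect" ([centre column, centre row, width, height] in pixels, round what is visible of it).
- bot.regions_of(query, camera): "pixels" (480x640 bool, what is visible of it) and "rect" ([centre column, centre row, width, height] in pixels, round what is visible of it).
Readings, each from a call of its own:
- bot.get_time(): time.
- bot.get_joint_positions(): joint angles.
- bot.get_dq(): joint speeds.
- bot.get_joint_torque(): joint torques, N m.
- bot.get_tool_pos(): TCP position.
- bot.get_ee_rot(): TCP orientation.
- bot.get_ft_force(): force on the tool from outside, world axes, zero at the start.
- bot.get_moment(): the same for the moment, N m.
- bot.get_grip_width(): opening from 0.0 (shut) to 1.0 (fully open).
- bot.get_gripper_force(): force on a finger pad.
Only numpy, scipy, OpenCV 4.12 (cv2) and the standard library are available. Lean on these libraries where they do the work, as an engineer would, in place of code of your own. Each camera call takes 0.05 s, during which the arm holds its last target. There are 200 camera calls.

TASK

Close off the one open fitting on the filling machine's air block: take the thick-stemmed plug out of the spare-plug rack and push it into the fitting, straight and without forcing it, until it locks fully home and stays in by itself. Its mouth sits a little off-centre on its base, so feel your way in; leave the slim plug and everything else where it is.

Things in the scene. Friction and masses are not known exactly. Their poses are not given: they have to be found in the camera images.
- fitting: The open push-fit fitting: steel hexagon base about 53 mm across and 9 mm high, carrying an upright grey plastic cartridge (37 mm diameter, two black bands) that is open at the top. Origin: centre of the base's underside, on the air block's top, 34 mm above the counter; z up. Fixed. The cartridge stands 5.5 mm off this axis, in a direction that differs each time and that the pose does not tell.
- fitting_rim (a point): Point on the base's axis at the height of the cartridge's flat rim, 42 mm above the fitting's origin. The hole (21.4 mm diameter, upright, no chamfer) is centred 5.5 mm sideways from this point, in an unknown direction: look or feel for it. Outside radius of the rim 18.5 mm. Rim and plug are hard: touch down slowly (about 15 mm/s or less).
- fitting_home (a point): Where the plug's tip is when locked, in height: on the base's axis, 26.5 mm below the rim (the plug's own axis is 5.5 mm beside it). Four spring jaws inside are spread over the last 10 mm and snap in behind the plug's barb; a sprung valve pushes back over the last 3 mm. Needs 8 to 14 N; the plug can go some 2 mm past this before a hard stop and springs back to it. Over 60 N is forcing it.
- jaw_0 (a joint): Outward travel in m of one of the fitting's four spring jaws (one inside, out of sight): 0 at rest, about 0.0018 while the plug's barb spreads it, back near 0 once it has snapped in behind the barb, that is, locked.
- jaw_2 (a joint): Outward travel in m of one of the fitting's four spring jaws (the opposite one to jaw_0, inside, out of sight): 0 at rest, about 0.0018 while the plug's barb spreads it, back near 0 once it has snapped in behind the barb, that is, locked.
- air_block: Aluminium block, fixed, 60 x 200 x 34 mm, small round gauge on its front. Origin: centre of its underside; y along its length. Three port places on top at y = -60, 0 and +60 mm: one has the open fitting, two have low steel hexagon caps (14 mm high); which is which varies.
- plug_thick: The plug to use, black plastic, 60 g, 73.5 mm tall. Origin: centre of the stem's tip (lowest point), z up along it. Going up: nose 16.4 mm diameter widening to 20 mm at 5 mm, barb to 6.5, neck to 12, stem 20 mm diameter to 29.5, flange 30 mm diameter to 33.5, flat grip to 73.5. Hangs in a rack hole, tip 15.5 mm above the counter. Locked, a 3 mm gap is left between flange and rim.
- plug_grip (a point): Middle of the thick plug's flat grip, 57.5 mm above its tip. The grip is 14 mm thick along the plug's x, 34 mm wide along its y, and 40 mm tall: pinch it across x, firmly (30 N or more).
- plug_slim: The wrong plug, too slim to lock: same height and build, but stem 13 mm, flange 27 mm and grip 10 mm thick. Origin at the stem's tip, z up. It stays in the rack; which hole holds which plug varies.
- plug_rack: Aluminium rack, fixed: plate 70 x 160 mm whose top is 45 mm above the counter, on two end legs, with two 22.5 mm holes at y = -45 and +45 mm. Origin: centre of its footprint on the counter; y along its length, z up.
- stamp: Bystander: wooden hand stamp, 25 x 34 x 59 mm, upright. Origin under its centre.
- ballotin_a: Bystander: dark brown closed card box, 71 x 113 x 51 mm. Origin under its centre.
- pastille_tin: Bystander: round tin, 70 mm diameter, 36 mm high. Origin under its centre.

How it is judged:
By the outcome, as a careful person would: the job done as asked, in the order asked, and still so for the second after the job is handed in, with the robot touching nothing.
It also fails if it takes over 72 s, if anything falls off the work surface, if the arm or the gripper's body presses on something with over 40 N, if the wrist force passes 120 N, or if a joint passes its speed limit or range.

## Working session

There is one attempt and no reset: what is moved stays moved. The work goes in short steps, each a Python script; the robot and the scene stay as the last script left them, time stands still between calls to the robot, and variables do not carry over. Pictures are saved under pics/ and viewed, at most 10 in all, crops included, and the job is handed in when it is done.

```bash
mkdir -p pics; ls; cat > h.py <<'E'
import numpy as np, cv2
from workcell import bot
def cal(n):
    c=bot.get_calibration(n); f=240/np.tan(np.radians(c["fov_y"])/2)
    K=np.array([[f,0,c["cx"]],[0,f,c["cy"]],[0,0,1]]); return K,np.array(c["D"],float),np.array(c["world_from_camera"])
def ray(n,uv):
    K,D,T=cal(n); p=cv2.undistortPoints(np.array(uv,float).reshape(-1,1,2),K,D).reshape(-1,2)
    d=np.c_[p,np.ones(len(p))]@T[:3,:3].T; return T[:3,3],d
def onz(n,uv,z):
    o,d=ray(n,uv); return o+d*((z-o[2])/d[:,2:3])
def proj(n,P):
    K,D,T=cal(n); Ti=np.linalg.inv(T)
    return cv2.projectPoints(np.array(P,float).reshape(-1,3),cv2.Rodrigues(Ti[:3,:3])[0],Ti[:3,3],K,D)[0].reshape(-1,2)
E
python3 - <<'E'
from h import *
for n in("top","side"):
    cv2.imwrite(f"pics/{n}0.png",bot.get_image(n)); print(n,cal(n)[2].round(3).tolist(),cal(n)[0][0,0],cal(n)[1])
    for q in("fitting","plug_thick","plug_slim","plug_rack","air_block","stamp","ballotin_a","pastille_tin"):
        print(q,[(np.round(r["rect"],1).tolist(),round(r["conf"],2)) for r in bot.recognise(q,n)[:3]])
print(bot.get_time(),bot.get_ee_rot(),bot.get_ft_force())
E
```

```text
pics
top [[0.024, -0.982, 0.189, 0.379], [-1.0, -0.023, 0.006, -0.034], [-0.001, -0.189, -0.982, 0.955], [0.0, 0.0, 0.0, 1.0]] 457.3642769820569 [-0.08438194  0.          0.          0.          0.        ]
fitting [([379.4, 258.8, 28.9, 27.1], 0.83), ([201.9, 257.8, 20.8, 14.3], 0.46)]
plug_thick [([200.4, 258.2, 23.3, 16.9], 0.78)]
plug_slim [([243.3, 267.8, 19.3, 13.7], 0.56), ([380.6, 258.6, 25.2, 23.9], 0.15)]
plug_rack [([229.8, 264.4, 86.0, 55.7], 0.93)]
air_block [([385.2, 261.0, 108.4, 53.6], 0.94)]
stamp [([286.0, 201.8, 17.8, 14.8], 0.63)]
ballotin_a [([316.9, 321.8, 66.7, 48.0], 0.58)]
pastille_tin [([468.2, 183.0, 39.2, 39.0], 0.91), ([227.3, 265.5, 86.1, 56.0], 0.35)]
side [[-0.961, -0.108, 0.255, 0.297], [-0.277, 0.428, -0.86, 0.772], [-0.016, -0.897, -0.441, 0.489], [0.0, 0.0, 0.0, 1.0]] 499.6767421628611 [-0.0058031  0.         0.         0.         0.       ]
fitting [([340.6, 225.2, 28.4, 26.5], 0.6), ([305.2, 328.4, 90.3, 94.7], 0.44), ([295.2, 199.4, 28.6, 20.9], 0.24)]
plug_thick [([293.3, 315.9, 20.0, 36.3], 0.86)]
plug_slim [([323.6, 286.1, 8.9, 28.9], 0.75)]
plug_rack [([304.2, 327.6, 88.5, 92.4], 0.88)]
air_block [([341.0, 243.5, 67.7, 54.3], 0.65)]
stamp [([252.8, 272.9, 15.5, 35.5], 0.73)]
ballotin_a [([397.9, 271.8, 43.0, 49.5], 0.59)]
pastille_tin [([294.2, 200.1, 26.8, 20.0], 0.8)]
0.9 [3.78903490e-01 3.11864963e+00 6.36609504e-06] [-0.2437323  -0.16858187  0.79344   ]
```

View pics/top0.png

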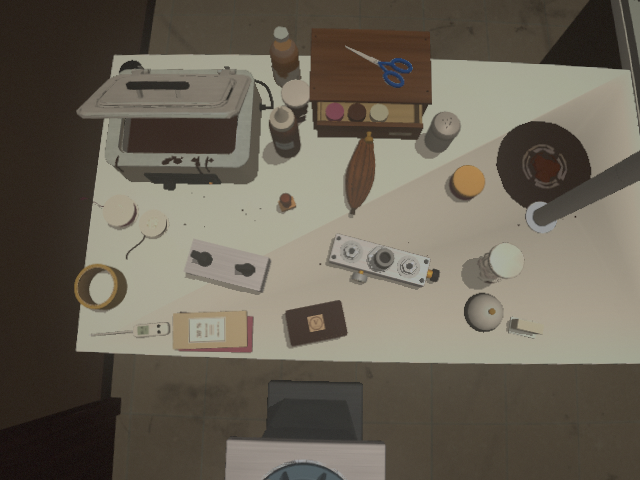

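View pics/side0.png

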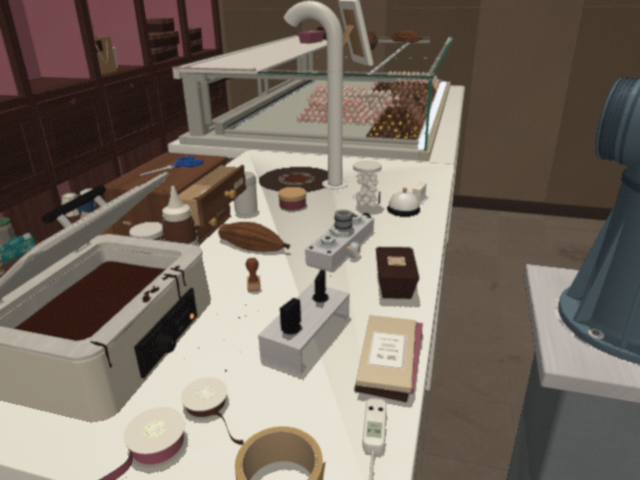

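```bash
cat > m.py <<'E'
from h import *
from scipy.optimize import minimize
def box(a,b,z0,z1): return np.array([[x,y,z] for x in(-a/2,a/2) for y in(-b/2,b/2) for z in(z0,z1)])
def cyl(r,z0,z1): t=np.linspace(0,2*np.pi,25)[:-1]; return np.array([[r*np.cos(a),r*np.sin(a),z] for a in t for z in(z0,z1)])
def place(P,p):
    c,s=np.cos(p[2]),np.sin(p[2]); return P@np.array([[c,s,0],[-s,c,0],[0,0,1]])+[p[0],p[1],0]
S=8
def sil(n,parts,p,sh=None):
    m=np.zeros((480,640),np.uint8)
    m=np.zeros((480*4,640*4),np.uint8)
    for P in parts:
        h=cv2.convexHull(proj(n,place(P,p)).astype(np.float32)); cv2.fillConvexPoly(m,((h*4+1.5)*16).astype(np.int32),255,shift=4)
    return cv2.resize(m,(640,480),interpolation=cv2.INTER_AREA)/255.
def fit(masks,parts,p0,sc=(.004,.004,.2)):
    def cost(q):
        p=np.array(p0)+np.array(q)*sc; c=0
        for n,M in masks.items():
            s=sil(n,parts,p); c+=np.abs(s-M).sum()/M.sum()
        return c
    r=minimize(cost,np.zeros(3),method="Nelder-Mead",options=dict(initial_simplex=[[0,0,0],[1.5,0,0],[0,1.5,0],[0,0,1.5]],xatol=.02,fatol=1e-4,maxiter=150))
    return np.array(p0)+r.x*sc,r.fun
E
cat > a.py <<'E'
from m import *
im={n:bot.get_image(n) for n in("top","side")}
def masks(q,cams=("top","side")):
    o={}
    for n in cams:
        r=bot.regions_of(q,n)
        if r: o[n]=np.array(r[0]["pixels"],float); print(q,n,r[0]["rect"],round(r[0]["conf"],2))
    return o
R=masks("plug_rack"); p0=onz("top",[[229,267]],.045)[0]
parts=[box(.07,.16,0,.045)]
rack=fit({n:np.clip(M,0,1) for n,M in R.items()},parts,[p0[0],p0[1],-.15]); print("rack",rack)
A=masks("air_block"); p0=onz("top",[[382,260]],.034)[0]
ab=fit(A,[box(.06,.2,0,.034)],[p0[0],p0[1],-.15]); print("block",ab)
pl={}
for q,t,uv in(("plug_thick",.014,(200,258)),("plug_slim",.010,(243,268))):
    M=masks(q); p0=onz("top",[uv],.085)[0]
    P=[box(t,.034,.049,.089),cyl(.015 if t>.012 else .0135,.045,.049)]
    pl[q]=min((fit(M,P,[p0[0],p0[1],y],) for y in(-.15,.5,1.2,-.8)),key=lambda r:r[1]); print(q,pl[q])
    for n in M:
        try: print(n,fit({n:M[n]},P,pl[q][0]))
        except Exception as e: print(e)
F=masks("fitting"); p0=onz("top",[[380,259]],.06)[0]
print("fit approx",p0)
c,s=np.cos(rack[0][2]),np.sin(rack[0][2])
for y in(-.045,.045): print("hole",rack[0][0]-s*y,rack[0][1]+c*y)
c,s=np.cos(ab[0][2]),np.sin(ab[0][2])
print("port0",ab[0][:2])
tiles=[]
for n,u,v in(("top",222,262),("top",384,260),("side",305,320),("side",342,232)):
    w,h=(50,37); k=im[n][v-h:v+h,u-w:u+w]; tiles.append(cv2.resize(k,(400,296),interpolation=cv2.INTER_CUBIC)); 
cv2.imwrite("pics/crops.png",np.vstack([np.hstack(tiles[:2]),np.hstack(tiles[2:])]))
np.savez("masks.npz",**{q+n:m for q,d in(("fit",F),("block",A)) for n,m in d.items()})
E
python3 a.py
```

```text
plug_rack top [228.3, 263.9, 88.0, 55.1] 0.65
plug_rack side [303.8, 324.9, 92.4, 89.7] 0.59
rack (array([ 0.49760993,  0.1685212 , -0.21882514]), np.float64(0.7332669488126583))
air_block top [386.9, 261.5, 110.5, 53.0] 0.59
block (array([ 0.51587024, -0.14163328, -0.22910267]), np.float64(0.6380317494178088))
plug_thick top [201.3, 259.5, 21.0, 11.2] 0.57
plug_thick side [293.4, 317.1, 22.9, 36.4] 0.92
plug_thick (array([ 0.50634651,  0.21193833, -0.27003257]), np.float64(0.3744797341246069))
top (array([ 0.50664581,  0.21381703, -0.42996316]), np.float64(0.27928477090317994))
side (array([ 0.50696389,  0.21049036, -0.25249337]), np.float64(0.060761775974757716))
plug_slim top [245.1, 268.6, 18.1, 13.1] 0.65
plug_slim side [320.2, 286.4, 14.3, 31.3] 0.88
plug_slim (array([0.48731339, 0.12396071, 0.05676856]), np.float64(0.4235361179640792))
top (array([ 0.48747688,  0.12638545, -0.06531477]), np.float64(0.25126733620277375))
side (array([0.48769371, 0.12232927, 0.06650968]), np.float64(0.108948508581903))
fitting top [379.4, 257.6, 23.3, 25.2] 0.91
fitting side [341.6, 225.9, 25.2, 29.8] 0.71
fit approx [ 0.5121863  -0.13933886  0.06      ]
hole 0.48784119760945405 0.12459430828879962
hole 0.5073786611003959 0.2124480931835901
port0 [ 0.51587024 -0.14163328]
```

View pics/crops.png

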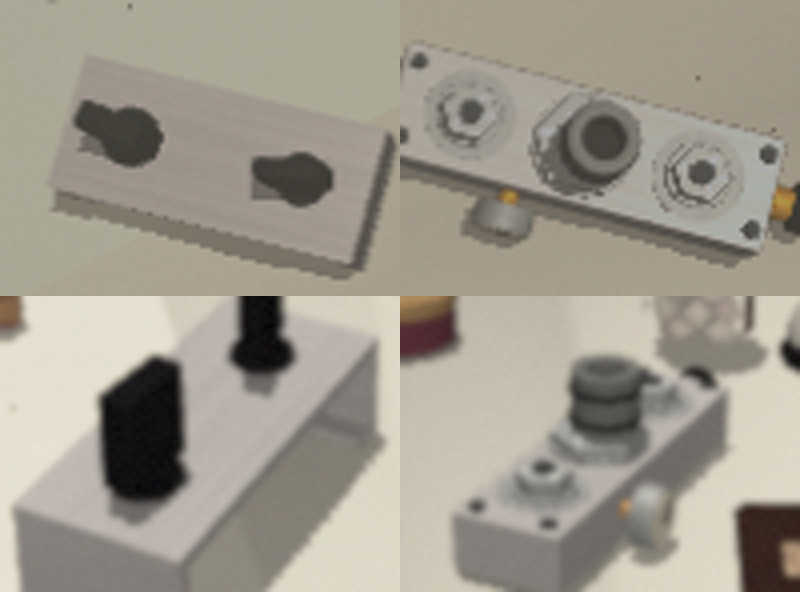

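The crops show: thick plug at left (flange near top pixel (205,259)), slim at right (244,268); the fitting is in the block's middle port, hole centre near top pixel (385,257.5), shifted right of the hexagon. Next: refine with thresholds.

```bash
cat > b.py <<'E'
from m import *
im={n:cv2.cvtColor(cv2.imread(f"pics/{n}0.png"),cv2.COLOR_BGR2GRAY).astype(float) for n in("top","side")}
def soft(n,c,r,dark,bright,rect=None):
    g=np.clip((bright-im[n])/(bright-dark),0,1); m=np.zeros_like(g); u,v=c; m[v-r:v+r+1,u-r:u+r+1]=g[v-r:v+r+1,u-r:u+r+1]; return m
for n in im: print(n, np.sort(im[n][250:270,190:216].ravel())[[5,50,100,400]] if n=="top" else np.sort(im[n][305:330,284:305].ravel())[[5,50,300,500]])
np.set_printoptions(linewidth=250)
print(im["top"][248:268,374:396].astype(int)); print(im["side"][209:226,330:356].astype(int))
P=[box(.014,.034,.049,.089),cyl(.015,.045,.049)]
M={"top":soft("top",(203,259),13,62,140),"side":soft("side",(293,316),20,20,140)}
P0=[.507,.2118,-.25]
for k in(["top"],["side"],["top","side"]): print(k,fit({n:M[n]>0.5 for n in k},P,P0))
cv2.imwrite("pics/chk.png",np.hstack([cv2.resize((M["top"]*255)[240:280,180:230],(400,320)),cv2.resize((M["side"]*255)[290:345,265:320],(320,320))]))
E
python3 b.py
```

```text
top [ 60.  61.  63. 149.]
side [  9.  12.  18. 179.]
[[127 142 154 153 154 153 153 121 127 125 122 125 122 148 164 167 165 165 155 146 129 141]
 [144 155 153 154 153 130 111 108 115 116 116 119 117 123 131 149 165 169 165 165 164 165]
 [155 155 156 154 120 108 112 115 118 120 121 119 120 119 119 122 129 160 166 167 169 169]
 [154 158 164 118 103 111 117 121 121 115 105 104 110 118 119 118 120 126 160 164 166 166]
 [152 154 118 102 111 117 123 107  88  76  72  72  75  86 109 119 119 121 135 162 166 165]
 [153 116  76 102 116 122 108  78  69  63  59  59  62  67  76 106 119 119 121 127 159 167]
 [102  77  87 111 118 117  84  69  68  66  66  65  61  59  62  82 109 118 120 131 163 167]
 [ 77  68 101 114 122 101  76  65  66  66  69  68  67  60  59  68  95 115 120 113 160 167]
 [ 72  69 102 115 122  90  68  66  67  67  68  68  66  64  60  60  83 113 120 119 162 169]
 [ 68  70 101 115 122  90  69  66  66  65  67  67  68  68  60  60  73 110 119 120 148 167]
 [ 68  64 100 117 122  94  70  67  66  67  67  66  67  67  66  62  78 111 119 117 136 164]
 [ 65  62 100 114 119 105  76  64  67  66  68 
[... 2290 characters left out ...]
126  84  72  78  81  82  83  84  85  83  83  84  83  84  82  78  74  78 103 126 127 130]
 [192 190 182 155 107  73  71  77  80  82  84  86  85  87  85  86  84  84  80  77  70  72 104 133 140 143]
 [192 186 172 149 101  63  64  72  78  80  83  83  85  84  86  84  82  80  76  68  61  71 112 145 155 158]]
['top'] (array([ 0.50566908,  0.21332407, -0.35222976]), np.float64(0.08480185323074377))
['side'] (array([ 0.50698291,  0.21205111, -0.10065535]), np.float64(0.11518098325229605))
['top', 'side'] (array([ 0.50664232,  0.21264104, -0.15538469]), np.float64(0.27257215012874647))[ WARN:0@1.220] global loadsave.cpp:1063 imwrite_ Unsupported depth image for selected encoder is fallbacked to CV_8U.
```

View pics/chk.png

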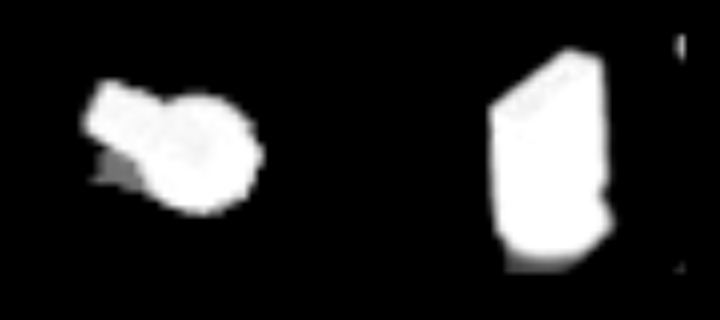

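```bash
cat >> h.py <<'E'
from scipy.spatial.transform import Rotation as Ro
def ori(psi):
    y=np.array([np.cos(psi),np.sin(psi),0]); z=np.array([0,0,-1.]); return Ro.from_matrix(np.c_[np.cross(y,z),y,z]).as_rotvec()
E
cat > c.py <<'E'
from h import *
print("hole top",onz("top",[[384.75,257.0]],.076),"side",onz("side",[[343,212.9]],.076))
p=np.array([.5065,.2125]); ps=-.28
c=[(q,bot.ik([*p,.17],ori(q))) for q in(ps,ps+np.pi)]
print([(q,None if j is None else np.round(j,2)) for q,j in c])
q=min((x for x in c if x[1] is not None),key=lambda x:abs(x[1][5]))[0]
bot.gripper_to(.6,50)
bot.reach([*p,.17],ori(q)); bot.movel([*p,.076],rate=.12)
f0=np.array(bot.get_ft_force())
bot.gripper_to(0,50); print("w",bot.get_grip_width()*88,bot.get_gripper_force(),np.array(bot.get_ft_force())-f0,bot.get_moment())
print(bot.get_tool_pos(),bot.get_ee_rot(),q,bot.get_time())
for n in("top","side"): cv2.imwrite(f"pics/g_{n}.png",bot.get_image(n))
a=cv2.imread("pics/g_side.png")[270:350,250:350]; b=cv2.imread("pics/g_top.png")[200:300,150:250]
cv2.imwrite("pics/g.png",np.hstack([cv2.resize(a,(400,400)),cv2.resize(b,(400,400))]))
E
python3 c.py
```

```text
hole top [[ 0.51393713 -0.14671092  0.076     ]] side [[ 0.51510335 -0.14656657  0.076     ]]
[(-0.28, array([ 0.18,  0.22,  1.75, -0.  ,  1.17,  0.46])), (2.861592653589793, array([ 0.18,  0.22,  1.75, -0.  ,  1.17, -2.68]))]
w 13.362745631552702 50.00032218173146 [-0.28924414 -0.77518474  1.69586356] [-0.06218571  0.18464923 -0.00360681]
[0.50659373 0.21249054 0.07613016] [2.50961257e+00 1.88964959e+00 2.22797883e-04] -0.28 5.6417
```

View pics/g.png

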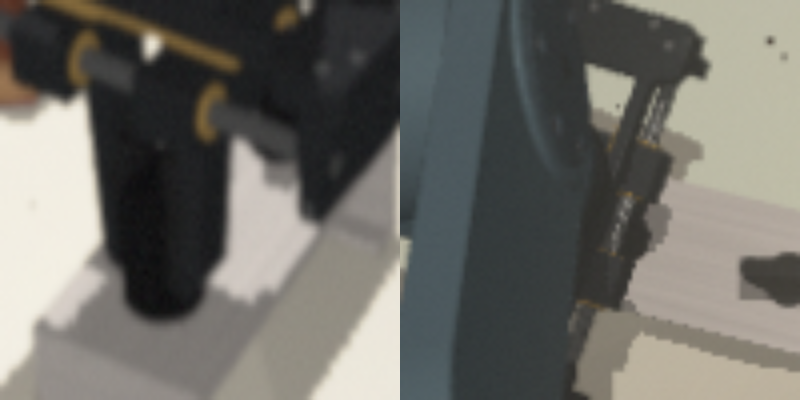

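The side crop shows the fingers closed round the grip with the flange seated on the rack; width 13.4 mm agrees with the thick plug. Lift and carry.

```bash
cat > d.py <<'E'
from h import *
bot.movel([.5066,.2125,.19],rate=.1)
print("w",bot.get_grip_width()*88,bot.get_ft_force(),bot.get_time())
h=[.5145,-.1466]
bot.reach([*h,.19],ori(-.28)); bot.movel([*h,.152],rate=.1)
bot.sleep(.2)
print(bot.get_tool_pos(),bot.get_ft_force(),bot.get_moment(),bot.get_joint_positions(),bot.get_time())
im=bot.get_image("side"); cv2.imwrite("pics/d_side.png",im)
print(proj("side",[[*h,.076],[*h,.0915],[*h,.121]]))
g=cv2.resize(im[165:245,295:395],(800,640),interpolation=cv2.INTER_CUBIC)[:600]
cv2.imwrite("pics/d.png",g)
E
python3 d.py
```

```text
w 13.81870374335245 [-0.32820399  0.13844602 -1.57697595] 7.0333
[ 0.51502309 -0.1467702   0.1528072 ] [-0.94267886  0.16480574 -0.10155886] [-0.07105747  0.06774397  0.04807101] [-4.99411243e-01  2.17669721e-01  1.79891088e+00  1.80237075e-05
  1.12354741e+00 -2.19571282e-01] 9.1167
[[343.28915065 212.92200033]
 [343.3325507  205.97136514]
 [343.41661157 192.48312716]]
```

View pics/d.png

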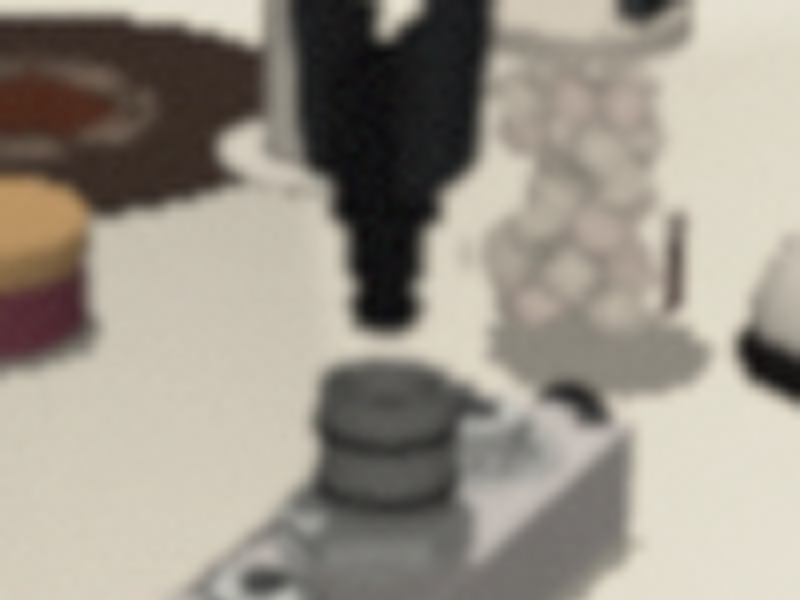

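The side crop shows the plug upright, its axis at crop column 387 over the cartridge at 388, with the tip just above the rim. Now I touch down slowly.

```bash
cat >> h.py <<'E'
def down(xy,z0,zmin,fmax=4,step=.001,rate=.012,f0=None,log=False):
    f0=np.array(bot.get_ft_force()) if f0 is None else f0
    z=z0
    while z>zmin:
        z-=step; bot.movel([*xy,z],rate=rate)
        f=np.array(bot.get_ft_force())-f0
        if log: print(round(z,4),np.round(bot.get_tool_pos(),4),f.round(2),round(bot.get_time(),2))
        if np.linalg.norm(f)>fmax: break
    return z,f
E
cat > e.py <<'E'
from h import *
h=[.5145,-.1466]
bot.movel([*h,.141],rate=.04); bot.sleep(.2)
f0=np.array(bot.get_ft_force()); m0=np.array(bot.get_moment()); np.save("f0",[f0,m0])
down(h,.141,.131,f0=f0,log=True)
print((np.array(bot.get_moment())-m0).round(3))
E
python3 e.py
```

```text
0.14 [ 0.5145 -0.1466  0.14  ] [0.41 0.05 0.68] 10.04
0.139 [ 0.5144 -0.1466  0.1389] [ 0.45 -0.08  0.98] 10.29
0.138 [ 0.5144 -0.1466  0.1379] [-0.1   0.28  1.06] 10.54
0.137 [ 0.5144 -0.1466  0.1369] [ 0.9  -0.69  0.78] 10.79
0.136 [ 0.5144 -0.1466  0.1359] [-0.32 -0.04  0.83] 11.04
0.135 [ 0.5144 -0.1466  0.1349] [-0.2  -0.11  2.06] 11.29
0.134 [ 0.5144 -0.1466  0.1339] [-0.07 -0.1   1.54] 11.54
0.133 [ 0.5144 -0.1466  0.1329] [ 0.28 -0.69  0.95] 11.79
0.132 [ 0.5144 -0.1466  0.1319] [ 0.28 -0.05  0.35] 12.04
0.131 [ 0.5145 -0.1466  0.1309] [0.27 0.43 0.88] 12.29
[0.026 0.002 0.102]
```

```bash
cat > e2.py <<'E'
from h import *
f0=np.load("f0.npy")[0]
down([.5145,-.1466],.131,.118,f0=f0,log=True,fmax=5)
print((np.array(bot.get_moment())-np.load("f0.npy")[1]).round(3))
im=bot.get_image("side");cv2.imwrite("pics/e2.png",cv2.resize(im[165:240,295:395],(800,600),interpolation=cv2.INTER_CUBIC))
E
python3 e2.py
```

```text
0.13 [ 0.5144 -0.1466  0.1299] [ 0.06 -0.45  0.62] 12.54
0.129 [ 0.5144 -0.1466  0.1289] [-0.44  0.07  1.45] 12.79
0.128 [ 0.5145 -0.1466  0.1279] [ 0.67 -0.54  0.47] 13.04
0.127 [ 0.5145 -0.1466  0.1269] [ 0.9  -0.43  0.42] 13.29
0.126 [ 0.5144 -0.1466  0.1259] [-0.09 -0.59  1.  ] 13.54
0.125 [ 0.5144 -0.1466  0.1249] [0.71 0.16 0.79] 13.79
0.124 [ 0.5145 -0.1466  0.1239] [ 0.42 -0.34  1.21] 14.04
0.123 [ 0.5145 -0.1466  0.1229] [0.09 0.18 2.14] 14.29
0.122 [ 0.5145 -0.1466  0.1219] [ 0.13 -0.54  0.36] 14.54
0.121 [ 0.5144 -0.1466  0.1209] [ 0.45 -0.1   0.41] 14.79
0.12 [ 0.5147 -0.1467  0.1202] [1.   0.61 3.02] 15.04
0.119 [ 0.5147 -0.1469  0.1192] [ 0.63 -1.15  2.77] 15.29
0.118 [ 0.5147 -0.1469  0.1183] [-0.86 -1.46  5.89] 15.54
[-0.227  0.167  0.09 ]
```

View pics/e2.png

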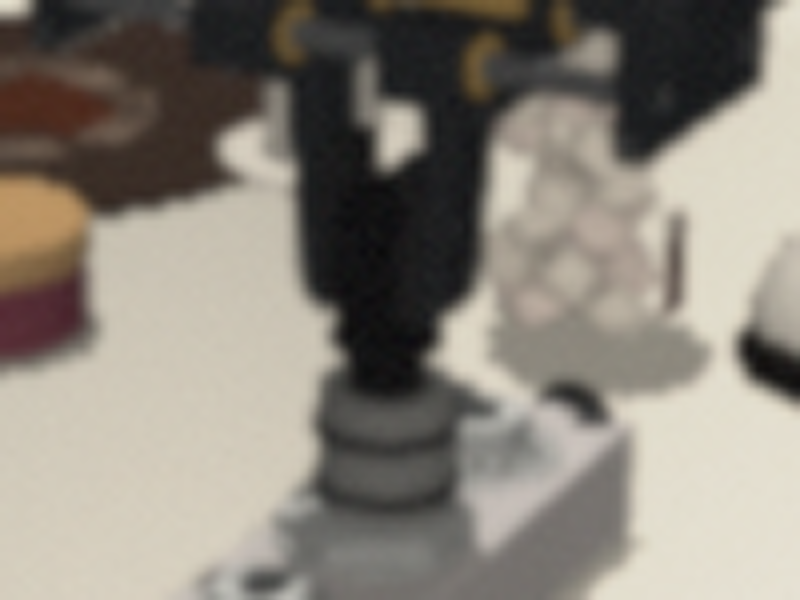

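The plug is inside the cartridge and its barb is meeting the jaws. I press on to about 1.5 mm past home with a force limit.

```bash
cat > e3.py <<'E'
from h import *
f0=np.load("f0.npy")[0]
down([.5145,-.1466],.118,.1082,f0=f0,log=True,fmax=32)
print((np.array(bot.get_moment())-np.load("f0.npy")[1]).round(3),bot.get_grip_width()*88)
E
python3 e3.py
```

```text
0.117 [ 0.5149 -0.1469  0.1174] [-0.44 -2.    7.7 ] 15.84
0.116 [ 0.515  -0.1469  0.1166] [-0.25 -0.77  9.21] 16.09
0.115 [ 0.5151 -0.1469  0.1158] [ 0.01 -1.5   9.03] 16.34
0.114 [ 0.5152 -0.147   0.115 ] [-0.48 -0.25 10.83] 16.59
0.113 [ 0.5152 -0.147   0.1141] [-1.35 -0.32 11.93] 16.84
0.112 [ 0.5152 -0.147   0.1128] [ 0.01 -1.62  8.9 ] 17.09
0.111 [ 0.5152 -0.147   0.1118] [-0.16 -1.62  9.27] 17.34
0.11 [ 0.515  -0.1468  0.1101] [ 1.82 -2.23  3.63] 17.59
0.109 [ 0.515  -0.1469  0.1093] [ 2.2  -1.96  6.88] 17.84
0.108 [ 0.515  -0.1468  0.1084] [ 3.19 -1.98  7.89] 18.09
[-0.282 -0.31   0.067] 13.686724753121892
```

```bash
cat > e4.py <<'E'
from h import *
f0=np.load("f0.npy")[0]; h=[.5147,-.1467]
down(h,.108,.1074,f0=f0,log=True,fmax=25,step=.0006)
for z in(.109,.110,.111,.1115):
    bot.movel([*h,z],rate=.012); f=np.array(bot.get_ft_force())-f0; print(z,np.round(bot.get_tool_pos(),4),f.round(2))
    if f[2]<-6: break
bot.movel([*h,.110],rate=.012); print((np.array(bot.get_ft_force())-f0).round(2))
bot.gripper_to(.35); print(bot.get_grip_width()*88,(np.array(bot.get_ft_force())-f0).round(2))
bot.movel([*h,.2],rate=.08); bot.reach([.40,.15,.28],ori(-.28))
bot.sleep(.3)
o=[]
for n,u,v in(("top",384,260),("side",342,222)):
    im=bot.get_image(n); cv2.imwrite(f"pics/e4_{n}.png",im); o.append(cv2.resize(im[v-37:v+38,u-37:u+38],(400,400),interpolation=cv2.INTER_CUBIC))
cv2.imwrite("pics/e4.png",np.hstack(o)); print(bot.get_time())
h=[.5147,-.1467]
print((proj("side",[[*h,.079],[*h,.083],[*h,.123]])-[305,185])*400/75+[400,0])
E
python3 e4.py
```

```text
0.1074 [ 0.5151 -0.1469  0.108 ] [ 0.21 -1.55  9.17] 18.34
0.109 [ 0.515  -0.1469  0.1092] [ 2.94 -1.76  6.63]
0.11 [ 0.5148 -0.1467  0.11  ] [ 2.2  -2.03  5.29]
0.111 [ 0.5146 -0.1466  0.1103] [ 3.65 -3.56 -1.13]
0.1115 [ 0.5145 -0.1465  0.1103] [ 6.27 -4.18 -5.42]
[ 1.7  -1.74  5.12]
30.60659777649402 [ 0.56 -0.12  1.93]
23.0167
[[603.80883381 141.63061147]
 [603.86766775 132.08780939]
 [604.46617687  34.82722962]]
```

View pics/e4.png

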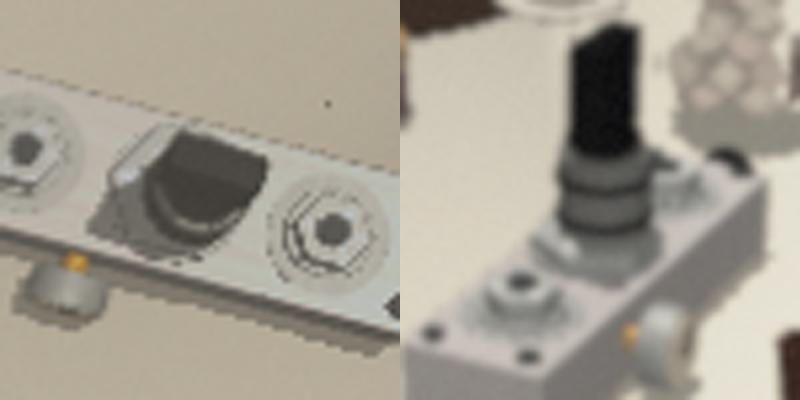

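The pictures show the plug upright in the fitting: top view flange near (205,185), side view grip at (603,90). In the tug test it held at 5 N without moving.

```bash
python3 -c "
from workcell import bot
print(bot.hand_in())"
```

```text
the job is handed in; nothing more can be done
None
```

The thick plug is locked home in the fitting: the jaws snapped in with a peak push of about 12 N, it held in a 5 N tug, and after release it stands upright by itself; the job was handed in at about 23 s.

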